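Set the poured dish stack in the empty carrier

TASK

Lift the stack of three petri dishes off the worktop and set it down gently, upright, in the round recess of the empty dish carrier, then let go. The dishes are thin and brittle: squeeze them as lightly as you can (never more than 45 N on a finger), do not drop them or press them down hard, and leave the single dish in the other carrier where it is.

Things in the scene. Friction and masses are not known exactly. Their poses are not given: they have to be found in the camera images.
- dish_stack: stack of three clear round petri dishes with beige agar, joined as one rigid upright cylinder, 61 mm diameter, 49 mm tall, about 54 g, standing on the worktop; it is best gripped across its diameter from above, around 33 mm above its underside. Origin at the centre of its underside, z up the axis
- carrier_empty: the empty one of two identical flat square aluminium dish carriers, fixed to the worktop, 110 x 110 mm, upper face 15 mm above the worktop (rubber feet below, included), with a round recess 84 mm wide and 6 mm deep in the middle, open upward; the recess floor is 9 mm above the worktop. Origin at the centre of its underside, at worktop height; z up; x and y along its sides
- carrier_used: the other carrier, same in every respect, with the single dish lying in its recess. Origin at the centre of its underside, at worktop height
- single_dish: one low petri dish, 61 mm diameter, 16 mm tall, lying in the recess of the occupied carrier. Origin at the centre of its underside
Mind the look-alikes: they are no part of the job. Of the things shaped like the dish_stack, the clear one is meant.

How it is judged:
On the way:
1. the dish stack is lifted clear of the worktop (height (world z) of dish_stack above 0.03 m), for 0.2 s.
At the end, for the whole second after the job is handed in: the dish stack stands upright (within about 6 degrees) and at rest on the floor of the recess of the empty carrier (its axis within 14 mm of the carrier's centre, its underside less than 12 mm above the worktop), released (horizontal distance between dish_stack and carrier_empty below 0.014 m and z of dish_stack in the frame of carrier_empty below 0.012 m and angle between dish_stack's own z axis and vertical below 0.1 rad and linear speed of dish_stack below 0.02 m/s); the robot touches nothing.
It fails at once if the dish stack is squeezed with more than 45 N by a finger (contact force between the fingers and dish_stack above 90 N).
It fails at once if the dish stack is pressed onto the carrier with more than 50 N (contact force between dish_stack and carrier_empty above 50 N).
It fails at once if the dish stack is dropped into the carrier or driven down on it (faster than 0.4 m/s within 25 mm of the recess floor) (horizontal distance between dish_stack and carrier_empty below 0.05 m and z of dish_stack in the frame of carrier_empty below 0.034 m and linear speed of dish_stack above 0.4 m/s).
It fails at once if the single dish is moved by more than 15 mm (distance of single_dish from where it was at the start of the episode above 0.015 m).
It also fails if it takes over 32 s, if anything falls off the work surface, if the arm or the gripper's body presses on something with over 40 N, if the wrist force passes 120 N, or if a joint passes its speed limit or range.

ROBOT

A 6-joint arm with a two-finger parallel gripper is mounted at the origin on a cart in front of the work surface, level with it; the furniture and walls round the work are solid. World frame = base frame: x ahead of the robot, y to its left, z up, the work surface at z = 0. Lengths are in m, angles in rad, forces in N, time in s.
With the tool pointing down it reaches from about 0.3 to 0.875 m from the base axis. Payload 6.4 kg.
Tool frame: the origin (TCP) lies midway between the tips of the shut fingers; the grasp point (between the pads) lies 19 mm behind it; z points along the fingers, y is the line along which they close (so a half turn about z gives the same grasp; the last joint's range is limited). The gripper opens to 88 mm and grips with 3 to 60 N. Pads are 18 mm wide; open, the fingers measure 123 mm over their backs; the gripper's body (75 mm by 187 mm) begins 45 mm behind the grasp point.
Start: joints at [0.953, 0.181, 1.607, -0, 1.354, -0.206], TCP at [0.23, 0.527, 0.208] pointing down, gripper open.
Joint ranges: [-2.99, 2.99], [-0.89, 2.07], [0.3, 2.58], [-1.14, 4.28], [0, 2.63], [-3.12, 3.12]. Speed limits (rad/s): [2.57, 2.57, 3.01, 3.14, 3.14, 3.14].

INTERFACE

Orientations are given as [roll, pitch, yaw] about the fixed x, y, z axes, in that order (R = Rz(yaw) Ry(pitch) Rx(roll)).
In Python, from bench import env gives the robot as it stands.
- The arm moves only by the tool jog_arm, never from a script. Its argument "targets" is text: rows parted by semicolons, each of 7 numbers parted by spaces: the finger opening in m, from 0 to 0.0881, then the shift along the tool's x, y, z in m, then the turn, a rotation vector about the tool's x, y, z in degrees. In form: gripper x y z wx wy wz; .... A call has 1 to 5 rows; each row shifts and turns the commanded pose from where the row before left it, along the tool's axes as they then stand; what a row does not reach is not made up. A row lasts 1/12 s, in which the tool goes at most 41.7 mm and 7.16 degrees, less where a joint would pass 70% of its speed; a pose out of reach is approached as far as the arm can. A call is refused whole if a number of a shift passes 0.0417 or a number of a turn 7.16, either way. A call with a gripper value outside its range is refused whole. The fingers move at their own pace and stop on an object; the grip force is fixed at half the most. Time passes only in rows, so rows that do not move let the fingers close. It gives the time, the measured TCP pose, the force, the opening and the grip force at its end, in the units of the state.
- env.get_obs(): the state, without advancing time (a new reading comes with each control period).
- env.get_image(name): name is "scene" or "top" or "wrist"; returns the picture (420x560x3 uint8, blue, green, red); there is no depth.
- env.get_calibration(name): a dict with "intrinsics" (3x3 intrinsics, pixels), "origin" and "orientation" of the camera in the world. Camera axes: x right, y down, z forward; pixel columns grow to the right and rows downward; lengths in m; the calibration is good to about 2 mm. A picture is of the moment at which its call begins: read the wrist's pose just before it. get_calibration takes no time and is no camera call; for the wrist camera it gives the pose at the moment of the call.
- env.job_done(): hands the job in; it is judged then, once.
The state is a dict: "t": time; "joint_positions": joint angles; "joint_velocities": joint speeds; "effort": joint torques, N m; "tool_pos": TCP position; "tool_rot": TCP orientation; "ft_force": force on the tool from outside, world axes, zero at the start; "moment": the same for the moment, N m; "finger_gap": finger opening in m; "grip_force": force on a finger pad.
Only numpy, scipy, OpenCV 4.12 (cv2) and the standard library are available. Lean on these libraries where they do the work, as an engineer would, in place of code of your own. Each camera call takes 0.05 s, during which the arm holds its last target. There are 200 camera calls.

## Working session

There is one attempt and no reset: what is moved stays moved. The work goes in short steps, Python scripts to look and compute and a tool call to move; the robot and the scene stay as the last step left them, time stands still between calls to the robot, and variables do not carry over. Pictures are saved under pics/ and viewed, at most 10 in all, crops included, and the job is handed in when it is done.

Besides the shell and the picture viewer there is one more tool, called after "Call:" in YAML: its name, and indented under it one key for each argument. jog_arm: Moves the arm, as the interface text tells. Its arguments: {"type":"object","properties":{"targets":{"type":"string"}},"required":["targets"]}

```bash
mkdir -p pics; python3 - <<'E'
from bench import env
import cv2,numpy as np
o=env.get_obs();print(o['t'],o['tool_pos'],o['tool_rot'],o['finger_gap'])
for n in ("scene","top","wrist"):
    c=env.get_calibration(n);print(n,np.round(c['origin'],4).tolist(),np.round(c['orientation'],4).tolist(),np.round(c['intrinsics'],1).tolist())
    cv2.imwrite(f'pics/{n}0.png',env.get_image(n))
E
```

```text
0.0 [0.22978464 0.52646663 0.20663949] [-3.13992779e+00 -3.27475843e-04  2.72982629e+00] 0.0881621081388442
scene [0.1532, -0.5773, 0.6593] [-2.3137, 0.0041, -0.5593] [[389.5, 0.0, 274.7], [0.0, 389.5, 210.5], [0.0, 0.0, 1.0]]
top [0.3577, -0.0557, 0.8697] [-2.9879, 0.0341, -1.5618] [[417.3, 0.0, 278.5], [0.0, 417.3, 205.3], [0.0, 0.0, 1.0]]
wrist [0.1588, 0.5576, 0.3849] [2.8402, 0.0016, 1.1593] [[329.7, 0.0, 280.7], [0.0, 329.7, 206.7], [0.0, 0.0, 1.0]]
```

View pics/top0.png

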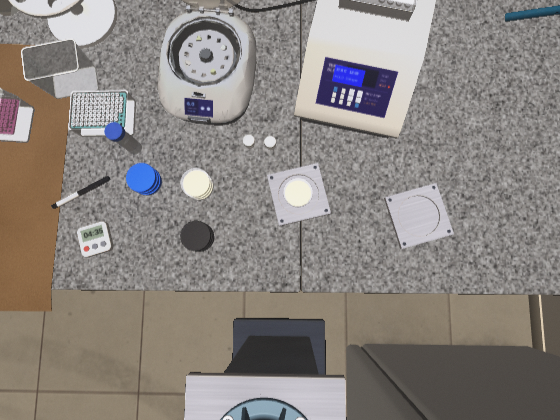

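View pics/scene0.png

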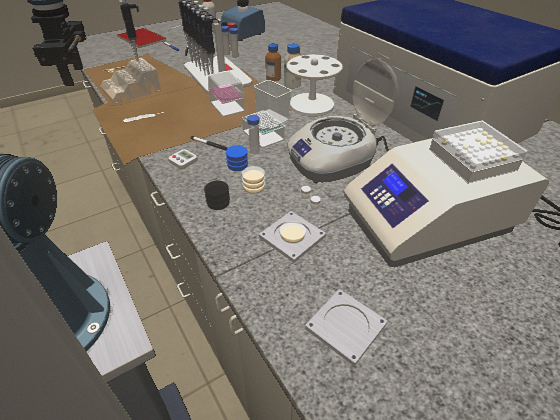

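The top view shows the clear (beige) stack at about (197,184), the blue and black look-alikes at (143,179) and (197,236), the used carrier at (298,193) and the empty carrier at (420,216). The scene view agrees: stack (254,180), empty carrier (346,325).

```bash
cat > h.py <<'E'
import numpy as np,cv2
from scipy.spatial.transform import Rotation as R
def ray(c,px,z):
    d=R.from_euler('xyz',c['orientation']).as_matrix()@np.linalg.inv(c['intrinsics'])@np.array([px[0],px[1],1.])
    o=np.array(c['origin']);return o+d*(z-o[2])/d[2]
def blobs(m,amin=100):
    cs,_=cv2.findContours(m.astype(np.uint8),cv2.RETR_EXTERNAL,cv2.CHAIN_APPROX_NONE)
    return [c for c in cs if cv2.contourArea(c)>amin]
E
python3 - <<'E'
from bench import env
from h import *
c=env.get_calibration('top')
for n in('top','scene'):
    im=cv2.imread(f'pics/{n}0.png');c=env.get_calibration(n)
    h=cv2.cvtColor(im,cv2.COLOR_BGR2HSV)
    box=[(165,150,230,215),(275,170,325,215)] if n=='top' else [(235,160,275,200),(270,215,315,250)]
    for b in box:
        m=np.zeros(h.shape[:2],np.uint8);s=np.s_[b[1]:b[3],b[0]:b[2]]
        m[s]=((h[s][...,1]>25)&(h[s][...,2]>150)&(h[s][...,0]<35))
        for k in blobs(m,60):
            e=cv2.fitEllipse(k);x,y,w,hh=cv2.boundingRect(k);print(n,'beige',np.round(e[0],1),np.round(e[1],1),(x,y,w,hh),'z.049',ray(c,e[0],.049).round(4),'z.02',ray(c,e[0],.02).round(4))
            P=k.reshape(-1,2)
            W=np.array([ray(c,p,.049)[:2] for p in P],np.float32);print('  circ',cv2.minEnclosingCircle(W))
    b=(380,175,465,255) if n=='top' else (295,280,395,370)
    s=np.s_[b[1]:b[3],b[0]:b[2]];m=np.zeros(h.shape[:2],np.uint8)
    g=cv2.GaussianBlur(im,(5,5),0)
    m[s]=(g[s].min(2)>150); m=cv2.morphologyEx(m,cv2.MORPH_CLOSE,np.ones((5,5)))
    for k in blobs(m,1000):
        r=cv2.approxPolyDP(cv2.convexHull(k),8,True).reshape(-1,2)
        W=np.array([ray(c,p,.015) for p in r]);print(n,'carrier',r.tolist(),W[:,:2].round(4).tolist(),'mean',W.mean(0).round(4),np.linalg.norm(W-np.roll(W,1,0),axis=1).round(3))
im=cv2.imread('pics/top0.png')
a=cv2.resize(im[150:270,110:240],None,fx=3,fy=3,interpolation=cv2.INTER_CUBIC);b=cv2.resize(im[170:260,375:465],None,fx=4,fy=4,interpolation=cv2.INTER_CUBIC)
cv2.imwrite('pics/crop.png',np.hstack([a,b]))
E
```

```text
top beige [204.1 190. ] [12.2 19.4] (195, 180, 18, 20) z.049 [0.5152 0.1237 0.049 ] z.02 [0.5207 0.13   0.02  ]
  circ ((0.5169198513031006, 0.12513604760169983), 0.021812452003359795)
top carrier [[434, 182], [453, 234], [406, 254], [385, 197]] [[0.5398, -0.3462], [0.4324, -0.3791], [0.3915, -0.2834], [0.508, -0.2449]] mean [ 0.4679 -0.3134  0.015 ] [0.106 0.112 0.104 0.123]
scene beige [253.4 180.7] [20.7 23.3] (243, 170, 22, 23) z.049 [0.5173 0.1106 0.049 ] z.02 [0.5346 0.1433 0.02  ]
  circ ((0.5160905718803406, 0.11201164126396179), 0.04600723460316658)
scene beige [292.4 233.1] [16.1 22.8] (281, 225, 24, 17) z.049 [ 0.4976 -0.095   0.049 ] z.02 [ 0.5139 -0.0721  0.02  ]
  circ ((0.49785301089286804, -0.09473837912082672), 0.02575395628809929)
scene carrier [[302, 322], [339, 289], [386, 320], [370, 357], [355, 361]] [[0.4032, -0.2689], [0.5087, -0.2472], [0.5385, -0.3491], [0.4636, -0.3877], [0.4369, -0.3794]] mean [ 0.4702 -0.3265  0.015 ] [0.116 0.108 0.106 0.084 0.028]
```

View pics/crop.png

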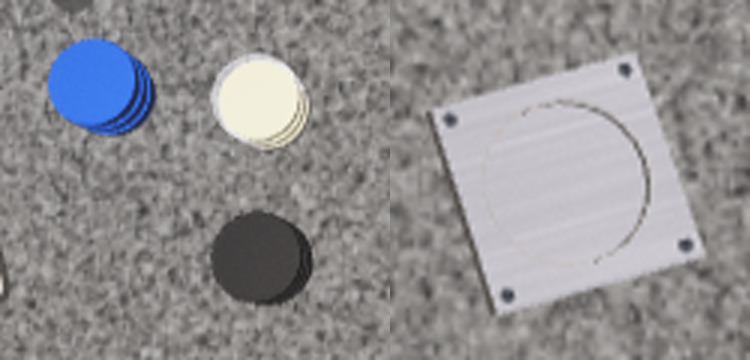

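The crop shows the stack's lid centred at about (195.7,183) px and the carrier's corners at (385.5,197.5), (436.2,183.2), (453.7,234), (401.5,248.5) px.

```bash
cat >> h.py <<'E'
def tgt(o,p,ydeg):
    """tool-frame shift to p and turn about tool z so that tool y points at ydeg (mod 180)"""
    M=R.from_euler('xyz',o['tool_rot']).as_matrix();y=np.degrees(np.arctan2(M[1,1],M[0,1]))
    d=(ydeg-y+90)%180-90
    return (M.T@(np.array(p)-o['tool_pos'])).round(4),'turn wz',round(-d,1),'zaxis',M[:,2].round(4)
E
python3 - <<'E'
from bench import env
from h import *
c=env.get_calibration('top')
s=ray(c,(195.7,183),.048);print('stack',s, 'r',[np.linalg.norm(ray(c,(195.7+14.8,183),.048)-s)])
for px in((140.5,177.5),(196.8,235)):print(ray(c,px,.048).round(3))
K=np.array([ray(c,p,.015) for p in [(385.5,197.5),(436.2,183.2),(453.7,234),(401.5,248.5)]])
print(K.round(4),K.mean(0),np.linalg.norm(K-np.roll(K,1,0),axis=1))
print('vial',ray(c,(113,131),.08))
o=env.get_obs();print(tgt(o,[s[0],s[1],.16],45))
E
```

```text
stack [0.52984168 0.14162764 0.048     ] r [np.float64(0.03014965168094688)]
[0.541 0.255 0.048]
[0.425 0.135 0.048]
[[ 0.507  -0.2459  0.015 ]
 [ 0.5372 -0.3506  0.015 ]
 [ 0.4324 -0.3805  0.015 ]
 [ 0.4025 -0.2748  0.015 ]] [ 0.46977786 -0.31294566  0.015     ] [0.10843718 0.10896458 0.10897997 0.10982571]
vial [0.62887007 0.30467258 0.08      ]
(array([-0.429 , -0.2326,  0.047 ]), 'turn wz', np.float64(21.4), 'zaxis', array([-7.0e-04, -1.1e-03, -1.0e+00]))
```

Call:
jog_arm:
  targets: "0.0881 -0.015 -0.008 0 0 0 0; 0.0881 -0.03 -0.016 0 0 0 0; 0.0881 -0.035 -0.019 0 0 0 0; 0.0881 -0.035 -0.019 0 0 0 0; 0.0881 -0.035 -0.019 0 0 0 0"

```text
t: 0.57
tool_pos: [0.3355, 0.3913, 0.2073]
tool_rot: [-3.141, -0.0, 2.731]
ft_force: [0.9, 0.1, -0.5]
finger_gap: 0.088
grip_force: 0.0
```

Call:
jog_arm:
  targets: "0.0881 -0.035 -0.019 0 0 0 0; 0.0881 -0.035 -0.019 0 0 0 0; 0.0881 -0.035 -0.019 0 0 0 0; 0.0881 -0.035 -0.019 0 0 0 0; 0.0881 -0.035 -0.019 0 0 0 0"

```text
t: 0.98
tool_pos: [0.4582, 0.2338, 0.2074]
tool_rot: [3.142, -0.0, 2.73]
ft_force: [0.3, 0.0, 0.7]
finger_gap: 0.0885
grip_force: 0.0
```

Call:
jog_arm:
  targets: "0.0881 -0.03 -0.016 0.01 0 0 0; 0.0881 -0.03 -0.016 0.01 0 0 0; 0.0881 0 0 0.01 0 0 7.1; 0.0881 0 0 0.01 0 0 7.1; 0.0881 0 0 0 0 0 7.1"

```text
t: 1.4
tool_pos: [0.4985, 0.1811, 0.1649]
tool_rot: [-3.138, -0.003, 2.35]
ft_force: [0.2, -0.0, 0.2]
finger_gap: 0.0877
grip_force: 0.0
```

```bash
python3 - <<'E'
from bench import env
from h import *
c=env.get_calibration('wrist');o=env.get_obs()
im=env.get_image('wrist');cv2.imwrite('pics/w1.png',im)
print(o['t'],o['tool_pos'],o['tool_rot'],tgt(o,[.530,.142,.16],45))
R_=R.from_euler('xyz',c['orientation']).as_matrix()
for p in ([.53,.142,.049],[.53,.142,0]):
    q=c['intrinsics']@(R_.T@(np.array(p)-c['origin']));print(q[:2]/q[2])
E
```

```text
1.4 [0.49852154 0.18106157 0.16488089] [-3.13816853e+00 -2.70377690e-03  2.34992077e+00] (array([-0.0499, -0.005 ,  0.0048]), 'turn wz', np.float64(-0.4), 'zaxis', array([-4.3e-03, -5.0e-04, -1.0e+00]))
[276.32449699 242.46125226]
[277.0426265  224.84958733]
```

View pics/w1.png

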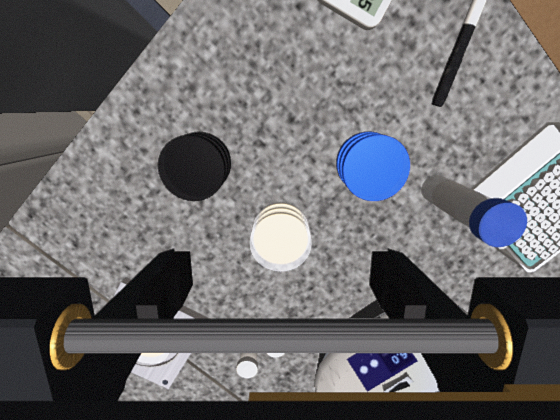

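The wrist view shows the stack's lid centred at about (280.5,241), a few pixels from the prediction. The black (194,167) and blue (374,166) stacks are clear of the fingers.

```bash
python3 - <<'E'
from bench import env
from h import *
c=env.get_calibration('wrist');o=env.get_obs()
im=cv2.imread('pics/w1.png');h=cv2.cvtColor(im,cv2.COLOR_BGR2HSV)
m=np.zeros(h.shape[:2],np.uint8);s=np.s_[195:285,235:330];m[s]=(h[s][...,2]>195)
for k in blobs(cv2.morphologyEx(m,cv2.MORPH_OPEN,np.ones((3,3))),300):
    x,y,w,hh=cv2.boundingRect(k);print(x,y,w,hh)
    px=(x+w/2-.5,y+hh-.5-w/2);p=ray(c,px,.049);print(px,p.round(4))
    print('r',np.linalg.norm(ray(c,(px[0]+w/2,px[1]),.049)-p)); print(tgt(o,[p[0],p[1],.16],45))
E
```

```text
250 214 61 57
(280.0, 240.0) [0.5312 0.1463 0.049 ]
r 0.029490034921493727
(array([-0.0479, -0.0014,  0.0057]), 'turn wz', np.float64(-0.7), 'zaxis', array([-3.2e-03, -3.0e-04, -1.0e+00]))
```

Call:
jog_arm:
  targets: "0.0881 -0.024 -0.001 0 0 0 0; 0.0881 -0.024 -0.001 0 0 0 0; 0.0881 0 0 0.02 0 0 0; 0.0881 0 0 0.03 0 0 0; 0.0881 0 0 0.03 0 0 0"

```text
t: 1.87
tool_pos: [0.5337, 0.1467, 0.0878]
tool_rot: [3.139, 0.002, 2.361]
ft_force: [0.3, 0.5, -0.2]
finger_gap: 0.0881
grip_force: 0.0
```

```bash
python3 - <<'E'
from bench import env
from h import *
c=env.get_calibration('wrist');o=env.get_obs()
im=env.get_image('wrist');cv2.imwrite('pics/w2.png',im)
print(o['t'],o['tool_pos'],tgt(o,[.5312,.1455,.014],45))
E
```

```text
1.8667 [0.53371304 0.14672503 0.08779185] (array([ 0.0011, -0.0028,  0.0738]), 'turn wz', np.float64(0.3), 'zaxis', array([ 3.3e-03,  2.0e-04, -1.0e+00]))
```

View pics/w2.png

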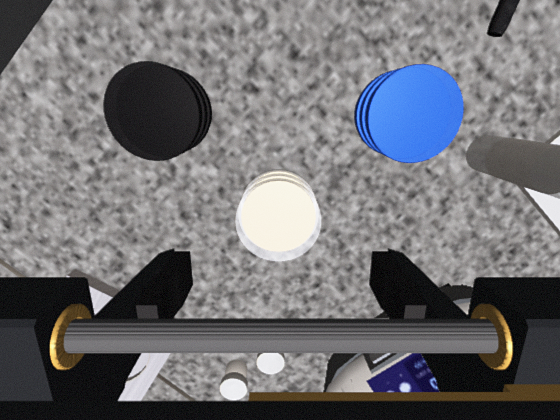

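The lid is at about (278.5,219), centred between the fingertips (190 and 371 px).

```bash
python3 - <<'E'
from bench import env
from h import *
c=env.get_calibration('wrist');o=env.get_obs()
p=ray(c,(278.5,219),.049);print(o['tool_pos'],p,tgt(o,[p[0],p[1],.014],45),np.linalg.norm(ray(c,(321,219),.049)-p))
E
```

```text
[0.52849188 0.14642743 0.08077548] [0.52450811 0.14745595 0.049     ] (array([ 0.0032, -0.0017,  0.0668]), 'turn wz', np.float64(0.2), 'zaxis', array([-7.9e-03, -5.0e-04, -1.0e+00])) 0.028660674616793128
```

Call:
jog_arm:
  targets: "0.0881 0 0.001 0.02 0 0 0; 0.0881 0 0 0.025 0 0 0; 0.0881 0 0 0.016 0 0 0; 0.0881 0 0 0.006 0 0 0; 0.0881 0 0 0 0 0 0"

```text
t: 2.33
tool_pos: [0.5318, 0.1477, 0.0196]
tool_rot: [-3.139, -0.002, 2.36]
ft_force: [-0.3, -0.1, 0.1]
finger_gap: 0.0881
grip_force: 0.0
```

Call:
jog_arm:
  targets: "0.075 0 0 0 0 0 0; 0.068 0 0 0 0 0 0; 0.064 0 0 0 0 0 0; 0.062 0 0 0 0 0 0; 0.06 0 0 0 0 0 0"

```text
t: 2.75
tool_pos: [0.5336, 0.1477, 0.0214]
tool_rot: [3.141, 0.001, 2.358]
ft_force: [-0.7, -0.6, 0.1]
finger_gap: 0.0602
grip_force: 0.0
```

Call:
jog_arm:
  targets: "0.059 0 0 0 0 0 0; 0.058 0 0 0 0 0 0"

```text
t: 2.92
tool_pos: [0.5331, 0.1476, 0.0208]
tool_rot: [3.141, 0.0, 2.358]
ft_force: [-0.4, 0.0, -0.1]
finger_gap: 0.0579
grip_force: 0.0
```

```bash
python3 - <<'E'
from bench import env
from h import *
for i in range(3):
    im=env.get_image('wrist');o=env.get_obs();print(o['t'],o['tool_pos'].round(4),o['finger_gap'],o['grip_force'],o['ft_force'],o['joint_velocities'].round(3))
cv2.imwrite('pics/w3.png',im)
E
```

```text
2.9667 [0.533  0.1477 0.0207] 0.05782718859206314 0.0 [-0.21440003 -0.13242678  0.41154079] [-0.001  0.004  0.001 -0.002 -0.001  0.001]
3.0167 [0.533  0.1476 0.0206] 0.05806224925674278 0.0 [ 0.28424334 -1.21916202 -0.30269925] [ 0.002  0.003  0.001 -0.002  0.    -0.002]
3.0667 [0.533  0.1477 0.0205] 0.058312896106898424 0.0 [ 0.10760959 -0.33825767 -0.3406293 ] [ 0.     0.    -0.    -0.001 -0.001 -0.001]
```

View pics/w3.png

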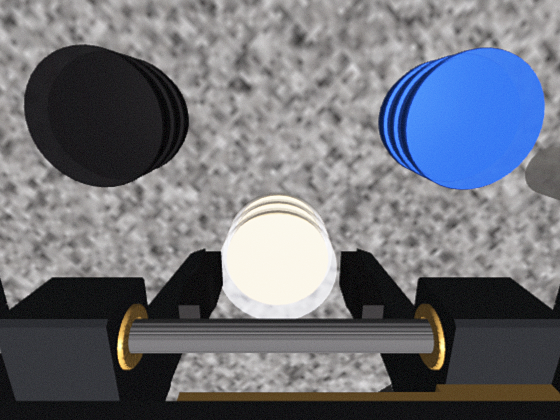

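The lid now sits at about (279,261) px, its far edge at row 319. The stack is well between the fingers in y but seems offset from them in tool x, so I'll recheck that.

```bash
python3 - <<'E'
from bench import env
from h import *
c=env.get_calibration('wrist');o=env.get_obs()
print(c['origin'],c['orientation'],o['tool_pos'],o['tool_rot'])
for px in((279,261),(279,262)):
    p=ray(c,px,.049);print(p.round(4),tgt(o,[p[0],p[1],.014],45),np.linalg.norm(ray(c,(px[0]+58,px[1]),.049)-p))
Rc=R.from_euler('xyz',c['orientation']).as_matrix();M=R.from_euler('xyz',o['tool_rot']).as_matrix()
for off in (0,-.019): # TCP and grasp point pixel
    q=c['intrinsics']@(Rc.T@(o['tool_pos']+M[:,2]*off-c['origin']));print(q[:2]/q[2])
E
```

```text
[0.47780242 0.20202756 0.1986684 ] [2.83982812e+00 1.99943820e-04 7.87582923e-01] [0.53296825 0.14765545 0.02054094] [-3.14156250e+00 -1.54139836e-05  2.35808421e+00]
[0.5304 0.1484 0.049 ] (array([ 0.0023, -0.0013,  0.0065]), 'turn wz', np.float64(0.1), 'zaxis', array([-0., -0., -1.])) 0.02906836157210018
[0.5308 0.148  0.049 ] (array([ 0.0018, -0.0013,  0.0065]), 'turn wz', np.float64(0.1), 'zaxis', array([-0., -0., -1.])) 0.02909731981792007
[281.40161191 242.54872037]
[281.47123594 256.90976257]
```

Call:
jog_arm:
  targets: "0.064 0 0 0 0 0 0; 0.064 0.001 -0.001 0.003 0 0 0; 0.064 0 0 0.003 0 0 0; 0.06 0 0 0 0 0 0; 0.058 0 0 0 0 0 0"

```text
t: 3.48
tool_pos: [0.5311, 0.1476, 0.014]
tool_rot: [-3.141, -0.001, 2.358]
ft_force: [-0.1, -0.8, -1.6]
finger_gap: 0.0591
grip_force: 30.0
```

Call:
jog_arm:
  targets: "0.057 0 0 0 0 0 0; 0.056 0 0 0 0 0 0; 0.055 0 0 0 0 0 0; 0.055 0 0 0 0 0 0"

```text
t: 3.82
tool_pos: [0.5316, 0.1476, 0.0146]
tool_rot: [3.142, 0.0, 2.358]
ft_force: [-0.3, 0.6, 0.3]
finger_gap: 0.0588
grip_force: 30.0
```

Call:
jog_arm:
  targets: "0.055 0 0 -0.004 0 0 0; 0.055 0 0 -0.01 0 0 0; 0.055 0 0 -0.02 0 0 0; 0.055 0 0 -0.025 0 0 0; 0.055 0 0 -0.025 0 0 0"

```text
t: 4.23
tool_pos: [0.5312, 0.1476, 0.0999]
tool_rot: [-3.141, -0.0, 2.358]
ft_force: [0.5, 0.2, -0.2]
finger_gap: 0.0587
grip_force: 30.0
```

```bash
python3 - <<'E'
from bench import env
from h import *
im=env.get_image('scene')
for i in range(3): w=env.get_image('wrist')
o=env.get_obs();print(o['t'],o['tool_pos'],o['grip_force'],o['ft_force'],tgt(o,[.470,-.313,.1],45))
cv2.imwrite('pics/l.png',np.vstack([im[120:330,150:430],w[180:390,140:420]]))
E
```

```text
4.4333 [0.53227617 0.14771558 0.09971731] 29.999881982803345 [-0.43461256  0.0695256  -1.27799095] (array([-0.281 , -0.3703, -0.0005]), 'turn wz', np.float64(0.1), 'zaxis', array([ 2.4e-03,  1.0e-04, -1.0e+00]))
```

View pics/l.png

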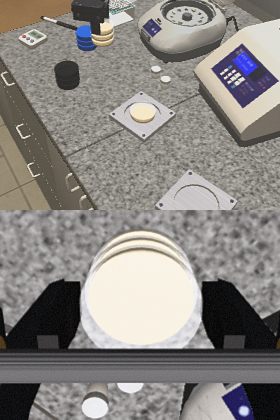

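Call:
jog_arm:
  targets: "0.055 -0.006 -0.008 0 0 0 0; 0.055 -0.012 -0.016 0 0 0 0; 0.055 -0.018 -0.024 0 0 0 0; 0.055 -0.018 -0.024 0 0 0 0; 0.055 -0.018 -0.024 0 0 0 0"

```text
t: 4.85
tool_pos: [0.5129, 0.0275, 0.0968]
tool_rot: [-3.139, -0.003, 2.359]
ft_force: [0.8, -0.3, -0.7]
finger_gap: 0.059
grip_force: 30.0
```

Call:
jog_arm:
  targets: "0.055 -0.018 -0.024 0 0 0 0; 0.055 -0.018 -0.024 0 0 0 0; 0.055 -0.018 -0.024 0 0 0 0; 0.055 -0.018 -0.024 0 0 0 0; 0.055 -0.018 -0.024 0 0 0 0"

```text
t: 5.27
tool_pos: [0.4919, -0.1211, 0.0969]
tool_rot: [-3.14, -0.003, 2.358]
ft_force: [0.3, 0.0, -0.6]
finger_gap: 0.0591
grip_force: 30.0
```

Call:
jog_arm:
  targets: "0.055 -0.018 -0.024 0 0 0 0; 0.055 -0.018 -0.024 0 0 0 0; 0.055 -0.018 -0.024 0 0 0 0; 0.055 -0.018 -0.024 0 0 0 0; 0.055 -0.018 -0.024 0 0 0 0"

```text
t: 5.68
tool_pos: [0.471, -0.2693, 0.0968]
tool_rot: [-3.141, -0.003, 2.358]
ft_force: [0.7, 0.5, -0.3]
finger_gap: 0.0592
grip_force: 30.0
```

Call:
jog_arm:
  targets: "0.055 -0.015 -0.018 0 0 0 0; 0.055 -0.01 -0.011 0 0 0 0; 0.055 -0.004 -0.005 0 0 0 0; 0.055 0 0 0 0 0 0; 0.055 0 0 0 0 0 0"

```text
t: 6.1
tool_pos: [0.469, -0.3118, 0.0977]
tool_rot: [3.141, -0.002, 2.358]
ft_force: [0.2, 0.0, -0.7]
finger_gap: 0.0593
grip_force: 30.0
```

```bash
python3 - <<'E'
from bench import env
from h import *
for i in range(5):
    w=env.get_image('wrist'); o=env.get_obs()
print(o['t'],o['tool_pos'],o['grip_force'],o['finger_gap'],tgt(o,[.470,-.313,.023],45))
cv2.imwrite('pics/w4.png',w)
E
```

```text
6.35 [ 0.46977532 -0.31161006  0.09851651] 29.999922215938568 0.05883001749152934 (array([-0.0012, -0.0008,  0.0755]), 'turn wz', np.float64(0.2), 'zaxis', array([-1.e-04,  3.e-04, -1.e+00]))
```

View pics/w4.png

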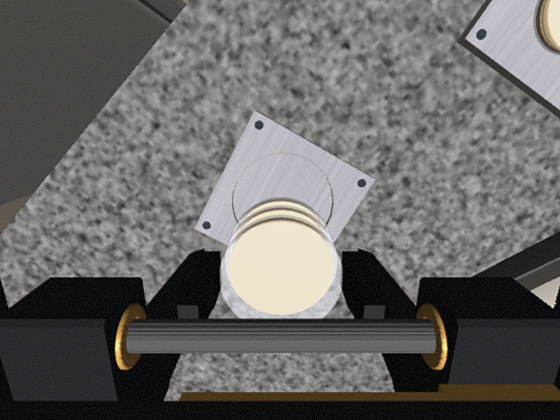

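The stack is held upright over the carrier. Carrier corners are visible at (253,110), (375,179) and (195,229) px, and the recess arc at columns 233 to 333.

```bash
python3 - <<'E'
from bench import env
from h import *
c=env.get_calibration('wrist');o=env.get_obs()
A,B,C=[ray(c,p,.015) for p in((253,110),(375,179),(195,229))]
ctr=(B+C)/2;print(A,B,C,'ctr',ctr,np.linalg.norm(A-B),np.linalg.norm(A-C),np.linalg.norm(B-C))
print('recess x',ray(c,(233,203),.015),ray(c,(333,203),.015),(ray(c,(233,203),.015)+ray(c,(333,203),.015))/2)
for k in((279,261.5),(280.5,261)):print('lid',ray(c,k,o['tool_pos'][2]+.035))
print(tgt(o,[ctr[0],ctr[1],.023],45))
E
```

```text
[ 0.40270821 -0.27537787  0.015     ] [ 0.50947817 -0.24397255  0.015     ] [ 0.43514071 -0.38038491  0.015     ] ctr [ 0.47230944 -0.31217873  0.015     ] 0.11129293500505125 0.10990153078521016 0.15535247225548535
recess x [ 0.44221785 -0.34054198  0.015     ] [ 0.50058332 -0.28174074  0.015     ] [ 0.47140058 -0.31114136  0.015     ]
lid [ 0.46512437 -0.30874733  0.13351651]
lid [ 0.46544338 -0.3080501   0.13351651]
(array([-0.0022,  0.0014,  0.0755]), 'turn wz', np.float64(0.2), 'zaxis', array([-1.e-04,  3.e-04, -1.e+00]))
```

Call:
jog_arm:
  targets: "0.055 -0.002 0 0 0 0 0; 0.055 -0.002 0 0.012 0 0 0; 0.055 0 0 0.02 0 0 0; 0.055 0 0 0.015 0 0 0; 0.055 0 0 0.01 0 0 0"

```text
t: 6.77
tool_pos: [0.4716, -0.3147, 0.0391]
tool_rot: [3.142, -0.002, 2.358]
ft_force: [-0.3, 0.2, -1.2]
finger_gap: 0.0588
grip_force: 30.0
```

Call:
jog_arm:
  targets: "0.055 0 0 0.004 0 0 0; 0.055 0 0 0.003 0 0 0; 0.055 0 0 0.002 0 0 0; 0.055 0 0 0 0 0 0; 0.055 0 0 0 0 0 0"

```text
t: 7.18
tool_pos: [0.4728, -0.316, 0.0331]
tool_rot: [-3.142, 0.001, 2.358]
ft_force: [-0.3, 0.2, -0.5]
finger_gap: 0.0589
grip_force: 30.0
```

Call:
jog_arm:
  targets: "0.055 0 0 0.003 0 0 0; 0.055 0 0 0.002 0 0 0; 0.055 0 0 0 0 0 0; 0.055 0 0 0 0 0 0; 0.055 0 0 0 0 0 0"

```text
t: 7.6
tool_pos: [0.4724, -0.3157, 0.0276]
tool_rot: [3.142, 0.0, 2.358]
ft_force: [-0.0, 1.1, 0.1]
finger_gap: 0.0591
grip_force: 30.0
```

Call:
jog_arm:
  targets: "0.055 0 0 0.001 0 0 0; 0.055 0 0 0.001 0 0 0; 0.055 0 0 0 0 0 0; 0.055 0 0 0 0 0 0"

```text
t: 7.93
tool_pos: [0.4723, -0.3156, 0.0254]
tool_rot: [-3.142, -0.0, 2.358]
ft_force: [0.0, -0.4, 0.4]
finger_gap: 0.0594
grip_force: 30.0
```

Call:
jog_arm:
  targets: "0.055 0 0 0.001 0 0 0; 0.055 0 0 0 0 0 0; 0.055 0 0 0 0 0 0"

```text
t: 8.18
tool_pos: [0.4723, -0.3156, 0.0244]
tool_rot: [3.142, -0.0, 2.358]
ft_force: [0.2, 0.6, -1.5]
finger_gap: 0.0592
grip_force: 30.0
```

Call:
jog_arm:
  targets: "0.055 0 0 0.0007 0 0 0; 0.055 0 0 0 0 0 0; 0.055 0 0 0 0 0 0"

```text
t: 8.43
tool_pos: [0.4723, -0.3156, 0.0238]
tool_rot: [3.142, -0.0, 2.358]
ft_force: [0.8, -0.5, -0.3]
finger_gap: 0.0589
grip_force: 30.0
```

Call:
jog_arm:
  targets: "0.055 0 0 0.0005 0 0 0; 0.055 0 0 0 0 0 0; 0.055 0 0 0 0 0 0"

```text
t: 8.68
tool_pos: [0.4723, -0.3156, 0.0233]
tool_rot: [-3.142, -0.0, 2.358]
ft_force: [0.3, 0.3, -1.0]
finger_gap: 0.0592
grip_force: 30.0
```

```bash
python3 - <<'E'
from bench import env
import numpy as np
F=[]
for i in range(6):
    im=env.get_image('wrist');o=env.get_obs();F.append(o['ft_force'][2])
print(np.mean(F),np.std(F),o['tool_pos'])
import cv2;cv2.imwrite('pics/w5.png',im)
E
```

```text
-0.6407736590591302 0.2378007992532782 [ 0.47235086 -0.31560404  0.02333161]
```

View pics/w5.png

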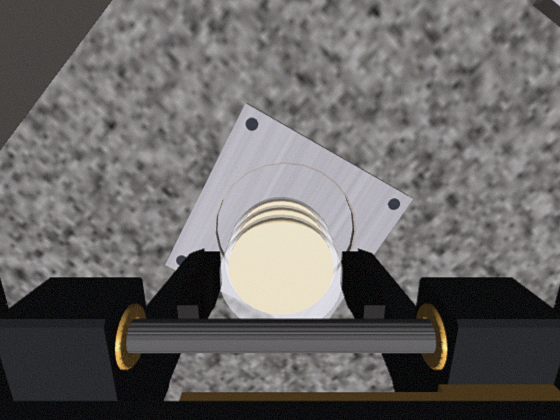

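The wrist view shows the stack inside the recess (arc at columns 216 to 354, top row 163), and the stack's centre column is about 281 against 285. The mean vertical force still equals its weight, so it isn't touching yet.

Call:
jog_arm:
  targets: "0.055 0 0 0.0005 0 0 0; 0.055 0 0 0 0 0 0; 0.055 0 0 0.0005 0 0 0; 0.055 0 0 0 0 0 0; 0.055 0 0 0 0 0 0"

```text
t: 9.4
tool_pos: [0.4724, -0.3156, 0.0226]
tool_rot: [-3.142, 0.0, 2.358]
ft_force: [-0.6, 0.5, 2.8]
finger_gap: 0.0589
grip_force: 30.0
```

```bash
cat > f.py <<'E'
from bench import env
import numpy as np
F=[]
for i in range(6):
    env.get_image('wrist');o=env.get_obs();F.append(o['ft_force'][2])
print(o['t'],np.mean(F),o['tool_pos'])
E
python3 f.py
```

```text
9.7 4.100649338199173 [ 0.47234025 -0.31565465  0.02251863]
```

Contact: about 4 N upward. I'll release slowly and then retreat.

Call:
jog_arm:
  targets: "0.06 0 0 0 0 0 0; 0.062 0 0 0 0 0 0; 0.066 0 0 0 0 0 0; 0.074 0 0 0 0 0 0; 0.0881 0 0 0 0 0 0"

```text
t: 10.12
tool_pos: [0.4723, -0.3156, 0.022]
tool_rot: [3.142, -0.0, 2.358]
ft_force: [-0.2, 0.2, -0.0]
finger_gap: 0.0768
grip_force: 0.0
```

Call:
jog_arm:
  targets: "0.0881 0 0 0 0 0 0; 0.0881 0 0 0 0 0 0; 0.0881 0 0 -0.01 0 0 0; 0.0881 0 0 -0.02 0 0 0; 0.0881 0 0 -0.03 0 0 0"

```text
t: 10.53
tool_pos: [0.4707, -0.314, 0.081]
tool_rot: [3.142, -0.005, 2.358]
ft_force: [0.2, -0.2, 0.2]
finger_gap: 0.0883
grip_force: 0.0
```

Call:
jog_arm:
  targets: "0.0881 0 0 -0.03 0 0 0; 0.0881 0 0 -0.03 0 0 0; 0.0881 0 0 -0.02 0 0 0; 0.0881 0 0 0 0 0 0; 0.0881 0 0 0 0 0 0"

```text
t: 10.95
tool_pos: [0.4731, -0.3163, 0.1642]
tool_rot: [-3.142, 0.004, 2.358]
ft_force: [-0.2, -0.0, -0.4]
finger_gap: 0.0881
grip_force: 0.0
```

```bash
python3 f.py; python3 - <<'E'
from bench import env
import cv2,numpy as np
w=env.get_image('wrist');s=env.get_image('scene')
cv2.imwrite('pics/fin.png',np.hstack([w[80:380,100:460],s[120:420,180:480]]))
E
```

```text
11.25 -0.07567602328454272 [ 0.4716493  -0.31497203  0.16079821]
```

View pics/fin.png

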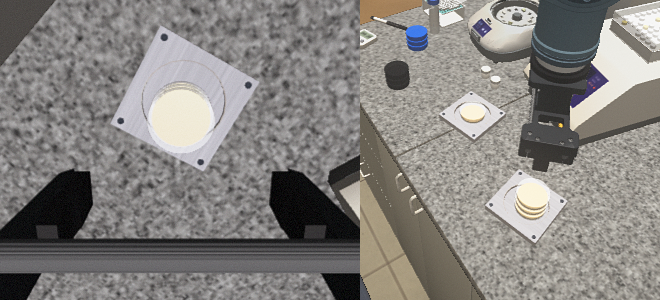

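The stack stands upright in the recess with its lid near (282,200) px, and the single dish is untouched. One check of the centre, then I'll hand in.

```bash
python3 - <<'E'
from bench import env
from h import *
c=env.get_calibration('wrist')
p=ray(c,(282,200),.057);K=[ray(c,(100+a,80+b),.015) for a,b in((161,25),(258,82),(208,170),(111,122))]
print(p,np.mean(K,0)); d=np.linalg.norm((p-np.mean(K,0))[:2]);print(d)
if d<.010: print(env.job_done())
E
```

```text
[ 0.47530608 -0.31754195  0.057     ] [ 0.47268913 -0.31102682  0.015     ]
0.007021063417314712
the job is handed in; nothing more can be done
None
```

The three-dish stack stands upright in the empty carrier's recess, about 7 mm off centre by the wrist camera against the 14 mm allowed. It is released, the arm is clear, the single dish looks undisturbed, and the job is handed in; grip was 30 N per finger and I got no verdict back.

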